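Unlock and switch on the spray booth extractor

TASK

Before painting, switch on the spray booth's extractor fan: on the grey console, take the orange paddle-ended locking toggle, pull it outward along its bat to lift it over its lock, flip it fully over to the side away from the robot, and let it spring back in so that it is locked there. Leave the blue lamp toggle as it is, and let go at the end.

Things in the scene. Friction and masses are not known exactly. Their poses are not given: they have to be found in the camera images.
- fan_switch: The extractor's switch: orange plate 76 x 76 x 14 mm on a grey console 50 mm high, with a like blue plate 120 mm to one side along local y. Origin: centre of the plate's underside, z up; local +x is the flip direction, away from the robot. Bat pivot at (0, 0, 18 mm), axis along local y. Two steel lock teeth and cheeks beside the bat rise 49 mm above the origin.
- fan_tilt (a joint): Swing of the orange bat about the pivot, rad: 0 = off, leaning 0.26 from vertical towards local -x (the robot); 0.52 = on, leaning 0.26 towards local +x. Stops at both ends, light friction. Its grip, an orange round paddle 20 mm across and 16 mm thick between flat faces that look along local y, is centred 64 mm from the pivot along the bat, plus the pull: pinch those faces.
- fan_pull (a joint): How far the orange bat is pulled outward along its own length, m: 0 = seated, 0.020 = end stop. A spring draws it in: 3 N seated, plus 0.12 N per mm. A cross-pin on the bat is blocked by the teeth, and the bat swings across only when it is out by more than about 0.008; 0.014 is a good pull. It springs back in on the other side when released.
- lamp_tilt (a joint): Swing of the blue lamp toggle, of the same build, on the blue plate; it is already on (0.51 to 0.52, leaning away from the robot) and must stay there.

How it is judged:
By the outcome, as a careful person would: the job done as asked, in the order asked, and still so for the second after the job is handed in, with the robot touching nothing.
It also fails if it takes over 32 s, if anything falls off the work surface, if the arm or the gripper's body presses on something with over 40 N, if the wrist force passes 120 N, or if a joint passes its speed limit or range.

ROBOT

A 6-joint arm with a two-finger parallel gripper is mounted at the origin on the work surface. World frame = base frame: x ahead of the robot, y to its left, z up, the work surface at z = 0. Lengths are in m, angles in degrees, forces in N, time in s.
With the tool pointing down it reaches from about 0.25 to 0.725 m from the base axis. Payload 9.7 kg.
Tool frame: the origin (TCP) lies between the finger pads; the fingertips stand 11 mm ahead of it and the grasp point (between the pads) lies 8 mm behind it; z points along the fingers, x is the direction in which the jaws open and shut, and the axes are right-handed (so a half turn about z gives the same grasp; the last joint's range is limited). The gripper opens to 85 mm and grips with 20 to 120 N. Pads are 22 mm wide; open, the fingers measure 114 mm over their backs; the gripper's body (76 mm by 85 mm) begins 54 mm behind the grasp point. The pads swing forward as they close: fully open they stand 13 mm farther back than shut.
Start: joints at [-63.083, 4.979, 10.078, 95.1, 0, 90], TCP at [0.249, -0.49, 0.242] pointing down, gripper open.
Joint ranges: [-179.16, 179.16], [-48.56, 103.87], [-65.8, 70.77], [-126.05, 130.52], [-82.76, 87.17], [-180, 180]. Speed limits (degrees/s): [127.2, 127.2, 147.25, 180, 180, 180].

INTERFACE

Orientations are given as [roll, pitch, yaw] about the fixed x, y, z axes, in that order (R = Rz(yaw) Ry(pitch) Rx(roll)).
In Python, from workcell import get_obs, camera, job_done, spotter gives the robot as it stands.
- The arm moves only by the tool play_rows, never from a script. Its argument "rows" is a list of rows, each a list of 3 entries, a list of its own where there are three numbers: the closure, from 0 (fully open) to 1 (shut), then the shift along the tool's x, y, z in cm, then the turn, a rotation vector about the tool's x, y, z in degrees. In form: [[claw, [x, y, z], [wx, wy, wz]], ...]. A call has 1 to 12 rows; each row shifts and turns the pose as measured when the row begins, along the tool's axes as they then stand; what a row does not reach is not made up. A row lasts 1/10 s, in which the tool goes at most 50 mm and 8.59 degrees, less where a joint would pass 70% of its speed; a pose out of reach is approached as far as the arm can. A call is refused whole if a number of a shift passes 5 or a number of a turn 8.59, either way. A call with a gripper value outside its range is refused whole. The fingers move at their own pace and stop on an object; "newtons" is the grip in N (left out, the last holds). Time passes only in rows, so rows that do not move let the fingers close. It gives the time, the measured TCP pose, the force and the opening at its end, in the units of the state.
- get_obs(): the state, without advancing time (a new reading comes with each control period).
- camera(name): name is "scene" or "side" or "wrist"; returns a dict with "img" (420x560x3 uint8, red, green, blue), "intrinsics" (3x3 intrinsics, pixels), "xyz" and "orientation" of the camera in the world. Camera axes: x right, y down, z forward; pixel columns grow to the right and rows downward; lengths in m; the calibration is good to about 2 mm. A picture is of the moment at which its call begins. There is no depth.
- job_done(): hands the job in, once; it reports no verdict.
Trained networks look in a picture, given as the dict that the camera call returned (one of the last four; its "shot" number tells which), for a name from the list of things; names that differ only in an ending like _2 or _b are one class to them, and where a whole thing is asked for, a point or a joint stands for the part that bears it (a point fixed in the world has none). Each returns a list of dicts, best first, with "confidence" (0 to 1); they miss things now and then, are a little off and sometimes report something else, mostly with a low value. They report only what shows in the picture. A call takes as long as a camera call.
- spotter.spot_in(picture, thing): "point" ([x, y, z] in m, in world coordinates, good to about 4 mm: the middle of the surface that is visible of it).
- spotter.trace(picture, thing): "pixels" (420x560 bool, what is visible of it).
The state is a dict: "time": time; "q": joint angles; "qd": joint speeds; "joint_efforts": joint torques, N m; "ee_pos": TCP position; "tcp_rot": TCP orientation; "wrist_force": force on the tool from outside, world axes, zero at the start; "torque": the same for the moment, N m; "opening": finger opening in m.
Only numpy, scipy, OpenCV 4.12 (cv2) and the standard library are available. Lean on these libraries where they do the work, as an engineer would, in place of code of your own. Each camera call takes 0.05 s, during which the arm holds its last target.

## Working session

There is one attempt and no reset: what is moved stays moved. The work goes in short steps, Python scripts to look and compute and a tool call to move; the robot and the scene stay as the last step left them, time stands still between calls to the robot, and variables do not carry over. Pictures are saved under pics/ and viewed, and the job is handed in when it is done.

Besides the shell and the picture viewer there is one more tool, called as a command line: name --argument value ..., lists and objects as JSON in quotes. play_rows: Moves the arm, as the interface text tells. Its arguments: {"type":"object","properties":{"rows":{"type":"array","items":{"type":"array"}},"newtons":{"type":"number"}},"required":["rows"]}

```bash
mkdir -p pics; cat > h.py <<'E'
import numpy as np,cv2
from scipy.spatial.transform import Rotation as R
from workcell import get_obs,camera,job_done,spotter
def save(p,n): cv2.imwrite('pics/'+n+'.png',cv2.cvtColor(p['img'],cv2.COLOR_RGB2BGR))
E
python3 - <<'E'
from h import *
for n in ['scene','side']:
    p=camera(n); save(p,n+'0')
    print(n,p['xyz'],p['orientation'],p['intrinsics'])
    for t in ['fan_switch','fan_tilt','lamp_tilt']:
        for r in spotter.spot_in(p,t)[:3]: print(t,r)
        for r in spotter.trace(p,t)[:2]:
            ys,xs=np.nonzero(r['pixels']); print('  tr',r['confidence'],len(xs),xs.mean(),ys.mean(),xs.min(),xs.max(),ys.min(),ys.max())
print(get_obs())
E
```

```text
scene [0.85197532 0.39387734 0.64268314] [-1.42842163e+02 -4.99786216e-02  1.40006315e+02] [[469.70253453   0.         281.34104874]
 [  0.         469.70253453 206.12180478]
 [  0.           0.           1.        ]]
fan_switch {'point': [0.5869, -0.0463, 0.0628], 'confidence': 0.71}
  tr 0.9 2040 231.48480392156864 168.9156862745098 204 259 131 196
fan_tilt {'point': [0.578, -0.0457, 0.1298], 'confidence': 0.84}
  tr 0.65 251 235.75298804780877 143.72908366533864 230 243 131 163
lamp_tilt {'point': [0.6425, 0.0611, 0.1325], 'confidence': 0.7}
  tr 0.65 264 240.62121212121212 205.5 231 251 194 223
side [0.33981185 0.41570646 0.58618749] [-137.25143475    0.92870282 -147.00523389] [[412.28525136   0.         278.21672237]
 [  0.         412.28525136 206.26056155]
 [  0.           0.           1.        ]]
fan_switch {'point': [0.5713, -0.045, 0.066], 'confidence': 0.83}
  tr 0.94 1578 310.99873257287703 187.2173637515843 282 338 157 211
fan_tilt {'point': [0.5686, -0.0513, 0.1312], 'confidence': 0.6}
  tr 0.7 213 316.7887323943662 168.07981220657277 308 324 157 187
lamp_tilt {'point': [0.6371, 0.0567, 0.1136], 'confidence': 0.76}
  tr 0.92 315 251.24761904761905 195.27619047619046 242 260 177 219
{'time': 0.7, 'q': array([-6.30807824e+01,  4.97862389e+00,  1.00779751e+01,  9.50986064e+01,
        2.13059666e-04,  9.00007390e+01]), 'qd': array([-0.05570593,  0.09584332, -0.01234778, -0.01130454, -0.01440158,
        0.04007999]), 'joint_efforts': array([ 1.28032084e-04, -5.19960308e+01,  4.64786518e+01,  1.11012512e-03,
        6.92157550e-05,  1.06817689e-05]), 'ee_pos': array([ 0.24900512, -0.49040592,  0.24228465]), 'tcp_rot': array([-1.79999787e+02, -7.44841498e-04, -6.30815214e+01]), 'wrist_force': array([ 0.29938488, -0.88550318, -0.15988287]), 'torque': array([-0.0642653 ,  0.04067061, -0.02287778]), 'opening': 0.0854110587047739}
```

View images.

```bash
python3 - <<'E'
import cv2
a=cv2.imread('pics/scene0.png');b=cv2.imread('pics/side0.png')
cv2.imwrite('pics/sc1.png',cv2.resize(a[110:260,160:320],None,fx=5,fy=5,interpolation=2)[:600,:800] if 0 else cv2.resize(a[110:250,160:320],(686,600)))
cv2.imwrite('pics/si1.png',cv2.resize(b[130:270,210:370],(686,600)))
E
```

```text
(no output)
```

View pics/sc1.png

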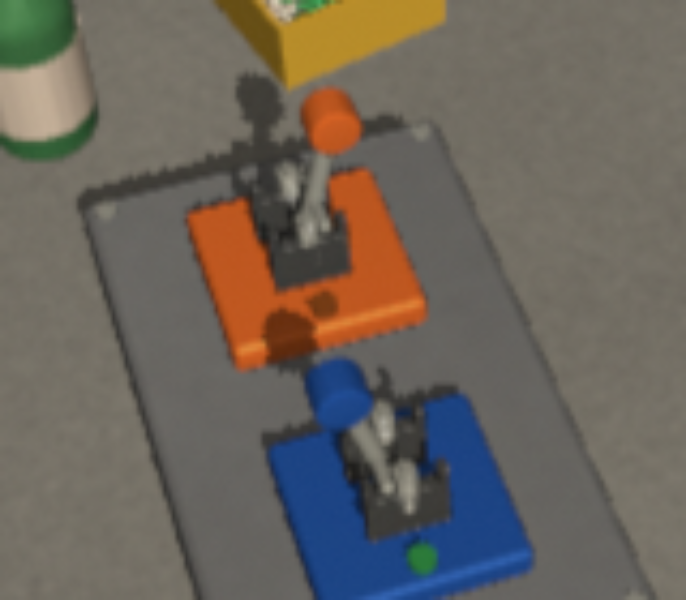

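View pics/si1.png

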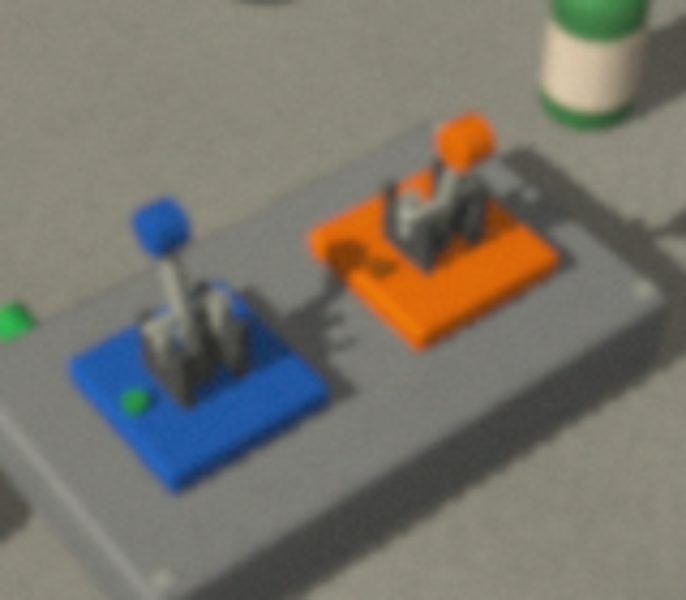

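View pics/scene0.png

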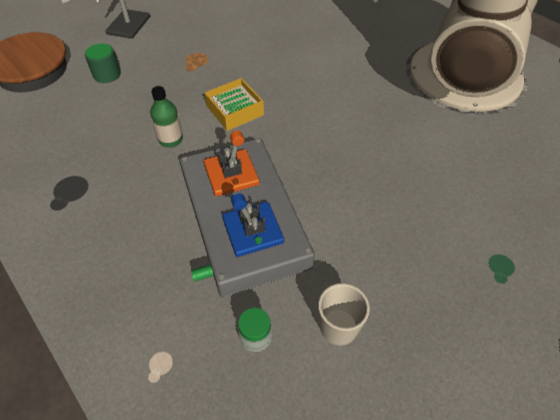

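```bash
cat > fit.py <<'E'
import numpy as np
from scipy.spatial.transform import Rotation as R
from scipy.optimize import least_squares
K={'s':(469.7025,281.341,206.1218,[0.85197532,0.39387734,0.64268314],[-142.842163,-.0499786,140.006315]),
'd':(412.28525,278.2167,206.2606,[0.33981185,0.41570646,0.58618749],[-137.25143475,0.92870282,-147.00523389])}
def proj(c,P,d=0):
    f,cx,cy,t,e=K[c]; q=R.from_euler('xyz',e,degrees=True).inv().apply(np.array(P)-t-d)
    return np.array([cx+f*q[0]/q[2],cy+f*q[1]/q[2]])
a=.038;L=.064
def pad(t,pull=0): t=t-.26; return [(L+pull)*np.sin(t),0,.018+(L+pull)*np.cos(t)]
O=[('s',188,212,(a,-a,.014)),('s',372,170,(-a,-a,.014)),('s',427,307,(-a,a,.014)),('s',237,355,(a,a,.014)),
('s',268,448,(a,.12-a,.014)),('s',465,392,(-a,.12-a,.014)),('s',532,552,(-a,.12+a,.014)),
('d',312,240,(a,a,.014)),('d',557,258,(-a,-a,.014)),('d',423,340,(-a,a,.014)),
('d',72,368,(a,.12+a,.014)),('d',325,390,(-a,.12-a,.014)),('d',177,483,(-a,.12+a,.014)),
('s',331,121,pad(0)),('d',466,140,pad(0)),('s',338,393,np.add(pad(.52),[0,.12,0])),('d',162,227,np.add(pad(.52),[0,.12,0]))]
off={'s':(160,110),'d':(210,130)}
def res(p,full=False):
    r=R.from_euler('z',p[2]);out=[]
    for c,u,v,l in O:
        m=np.array([u/4.2875+off[c][0],v/4.2857+off[c][1]])
        out.append(proj(c,r.apply(l)+[p[0],p[1],.05],p[3:6] if c=='s' else p[6:9])-m)
    out=np.array(out)
    return out if full else np.r_[out.ravel(),np.array(p[3:])/.002]
s=least_squares(res,[.57,-.05,0]+[0]*6)
print(s.x.round(4),np.degrees(s.x[2])); print(res(s.x,True).round(1))
p=s.x; r=R.from_euler('z',p[2])
for t,pu in((0,0),(0,.014),(.52,.014),(.52,0)): print(t,pu,r.apply(pad(t,pu))+[p[0],p[1],.05])
print('lamp pad',r.apply(np.add(pad(.52),[0,.12,0]))+[p[0],p[1],.05])
E
python3 fit.py
```

```text
[ 5.846e-01 -5.440e-02 -3.578e-01  3.000e-04 -1.000e-03  1.800e-03
 -3.000e-04  1.000e-03  2.000e-04] -20.498166522081203
[[-0.9  0.1]
 [-0.4 -1. ]
 [ 0.5 -1. ]
 [-0.9  0. ]
 [-0.9 -0.5]
 [ 0.3 -0.5]
 [ 1.1  0.6]
 [-1.1 -1.5]
 [ 1.4 -0.2]
 [-0.4 -0.2]
 [-1.7 -1.3]
 [ 2.1 -0. ]
 [-1.2  0.1]
 [ 0.5  0.6]
 [ 0.6  1.9]
 [ 0.3  0.9]
 [ 0.3  1.3]]
0 0 [ 0.56922773 -0.04864118  0.12984896]
0 0.014 [ 0.56585649 -0.04738085  0.14337842]
0.52 0.014 [ 0.60342177 -0.06142456  0.14337842]
0.52 0 [ 0.60005052 -0.06016423  0.12984896]
lamp pad [0.64207181 0.05223778 0.12984896]
```

```bash
cat > plan.py <<'E'
from h import *
X0=np.array([0.5846,-0.0544,0.05]); YAW=-20.5
RL=R.from_euler('z',YAW,degrees=True)
def tool(t,dist):
    """TCP pose with grasp point at dist from pivot along bat of tilt t (grasp 8mm behind TCP)"""
    b=t-.26; u=RL.apply([np.sin(b),0,np.cos(b)]); y=RL.apply([0,1,0])
    Rt=R.from_matrix(np.c_[y,np.cross(-u,y),-u])
    piv=X0+RL.apply([0,0,.018])
    return piv+u*(dist-.008),Rt
def cur():
    o=get_obs(); return o['ee_pos'],R.from_euler('xyz',o['tcp_rot'],degrees=True),o
def rows(p,Rc,pt,Rt,n=None,show=True):
    rv=(Rc.inv()*Rt).as_rotvec(degrees=True); d=np.linalg.norm(pt-p)
    if n is None: n=int(np.ceil(max(d/.045,np.abs(rv).max()/8.3,1)))
    out=[]
    for i in range(n):
        k=n-i; dl=Rc.inv().apply(pt-p)/k; w=(Rc.inv()*Rt).as_rotvec(degrees=True)/k
        dl=np.round(dl*100,2); w=np.round(w,1)
        out.append([dl.tolist(),w.tolist()])
        p=p+Rc.apply(dl/100); Rc=Rc*R.from_rotvec(w,degrees=True)
    for r in out: print(r)
    print('pred',p.round(4),Rc.as_euler('xyz',degrees=True).round(2))
E
python3 - <<'E'
from plan import *
p,Rc,o=cur(); pt,Rt=tool(0,.064+.09); print(pt,Rt.as_euler('xyz',degrees=True),(Rc.inv()*Rt).as_rotvec(degrees=True))
print(tool(0,.064)[0],tool(.52,.078)[0])
# stage 1: translation only, to above
rows(p,Rc,np.array([.53,-.05,.27]),Rc,12)
E
```

```text
[ 0.54944317 -0.0412554   0.20909294] [165.10309733   0.          69.5       ] [  -7.55907531   17.21359552 -131.67033772]
[ 0.57111519 -0.04935824  0.12211784] [ 0.60145601 -0.06070221  0.1356473 ]
[[-2.21, -3.75, -0.23], [0.0, 0.0, 0.0]]
[[-2.21, -3.75, -0.23], [0.0, 0.0, -0.0]]
[[-2.21, -3.75, -0.23], [0.0, 0.0, -0.0]]
[[-2.21, -3.75, -0.23], [0.0, 0.0, -0.0]]
[[-2.21, -3.75, -0.23], [0.0, 0.0, -0.0]]
[[-2.21, -3.75, -0.23], [0.0, 0.0, -0.0]]
[[-2.21, -3.75, -0.23], [0.0, 0.0, -0.0]]
[[-2.22, -3.75, -0.23], [0.0, 0.0, -0.0]]
[[-2.21, -3.75, -0.23], [0.0, 0.0, -0.0]]
[[-2.22, -3.75, -0.23], [0.0, 0.0, -0.0]]
[[-2.21, -3.75, -0.24], [0.0, 0.0, -0.0]]
[[-2.22, -3.74, -0.23], [0.0, 0.0, -0.0]]
pred [ 0.53 -0.05  0.27] [-180.     -0.    -63.08]
```

play_rows --rows '[[0,[-2.2,-3.75,-0.8],[0,0,0]],[0,[-2.2,-3.75,-0.8],[0,0,0]],[0,[-2.2,-3.75,-0.8],[0,0,0]],[0,[-2.2,-3.75,-0.5],[0,0,0]],[0,[-2.2,-3.75,0],[0,0,0]],[0,[-2.2,-3.75,0],[0,0,0]],[0,[-2.2,-3.75,0],[0,0,0]],[0,[-2.2,-3.75,0],[0,0,0]],[0,[-2.2,-3.75,0],[0,0,0]],[0,[-2.2,-3.75,0],[0,0,0]],[0,[-2.2,-3.75,0],[0,0,0]],[0,[-2.2,-3.75,0],[0,0,0]]]' --newtons 30

```text
time: 1.9
ee_pos: [0.5391, -0.0389, 0.273]
tcp_rot: [-179.8, -0.2, -63.6]
wrist_force: [0.3, -0.0, 1.0]
opening: 0.0852
```

```bash
python3 - <<'E'
from plan import *
p,Rc,o=cur(); print(o['q'].round(1)); pt,Rt=tool(0,.064+.09)
rows(p,Rc,pt,Rt,16)
E
```

```text
[-4.100e+00  4.200e+00  1.270e+01  9.830e+01 -1.000e-01  1.495e+02]
[[0.04, -0.05, 0.4], [-0.5, 1.1, -8.3]]
[[0.04, -0.05, 0.4], [-0.5, 1.1, -8.3]]
[[0.04, -0.05, 0.4], [-0.5, 1.1, -8.3]]
[[0.04, -0.04, 0.4], [-0.4, 1.1, -8.3]]
[[0.04, -0.04, 0.4], [-0.4, 1.1, -8.3]]
[[0.03, -0.04, 0.4], [-0.5, 1.1, -8.2]]
[[0.03, -0.04, 0.4], [-0.4, 1.1, -8.3]]
[[0.03, -0.03, 0.4], [-0.4, 1.0, -8.2]]
[[0.03, -0.03, 0.4], [-0.5, 1.0, -8.3]]
[[0.02, -0.03, 0.4], [-0.4, 1.1, -8.2]]
[[0.02, -0.03, 0.41], [-0.5, 1.0, -8.3]]
[[0.02, -0.04, 0.4], [-0.4, 1.1, -8.2]]
[[0.02, -0.04, 0.41], [-0.5, 1.0, -8.3]]
[[0.02, -0.03, 0.4], [-0.4, 1.1, -8.2]]
[[0.01, -0.04, 0.41], [-0.5, 1.0, -8.3]]
[[0.01, -0.04, 0.4], [-0.4, 1.1, -8.2]]
pred [ 0.5494 -0.0412  0.2091] [ 1.6513e+02 -2.0000e-02  6.9470e+01]
```

play_rows --rows '[[0.4,[0,0,0.3],[-0.5,1.1,-8.3]],[0.4,[0,0,0.3],[-0.5,1.1,-8.3]],[0.4,[0,0,0.3],[-0.5,1.1,-8.3]],[0.4,[0,0,0.3],[-0.4,1.1,-8.3]],[0.4,[0,0,0.3],[-0.4,1.1,-8.3]],[0.4,[0,0,0.3],[-0.5,1.1,-8.3]],[0.4,[0,0,0.3],[-0.4,1.1,-8.3]],[0.4,[0,0,0.3],[-0.4,1.0,-8.3]],[0.4,[0,0,0.3],[-0.5,1.0,-8.3]],[0.4,[0,0,0.3],[-0.4,1.1,-8.3]],[0.4,[0,0,0.3],[-0.5,1.0,-8.3]],[0.4,[0,0,0.3],[-0.4,1.1,-8.3]]]'

```text
time: 3.1
ee_pos: [0.5446, -0.0351, 0.2344]
tcp_rot: [167.9, -3.3, 39.4]
wrist_force: [0.3, 0.5, 0.0]
opening: 0.0512
```

```bash
python3 - <<'E'
from plan import *
p,Rc,o=cur(); print(o['q'].round(1)); pt,Rt=tool(0,.064+.08)
rows(p,Rc,pt,Rt)
E
```

```text
[-0.1 -6.2 -2.9 83.  -7.2 50.2]
[[-0.02, 0.06, 0.91], [-0.5, 1.0, -7.5]]
[[-0.05, 0.05, 0.91], [-0.4, 1.0, -7.5]]
[[-0.07, 0.03, 0.9], [-0.5, 0.9, -7.5]]
[[-0.08, 0.02, 0.91], [-0.4, 1.0, -7.5]]
pred [ 0.5519 -0.0421  0.1994] [ 1.6514e+02 -3.0000e-02  6.9510e+01]
```

play_rows --rows '[[0.4,[0,0.06,0.9],[-0.5,1.0,-7.5]],[0.4,[-0.05,0.05,0.9],[-0.4,1.0,-7.5]],[0.4,[-0.1,0,0.9],[-0.5,0.9,-7.5]],[0.4,[-0.1,0,0.9],[-0.4,1,-7.5]],[0.4,[0,0,0],[0,0,0]]]'

```text
time: 3.6
ee_pos: [0.5509, -0.0422, 0.1987]
tcp_rot: [165.0, 0.2, 71.0]
wrist_force: [-0.4, -0.1, 0.5]
opening: 0.0509
```

```bash
python3 - <<'E'
from plan import *
p,Rc,o=cur(); print(p,o['tcp_rot'])
pt,Rt=tool(0,.064+.08)
rows(p,Rc,pt,Rt)
c=camera('wrist'); save(c,'w1'); Rw=R.from_euler('xyz',c['orientation'],degrees=True)
K=c['intrinsics']
for nm,l in (('pad',[0.064*np.sin(-.26),0,.018+.064*np.cos(.26)]),('c1',[.038,.038,.014]),('c2',[-.038,.038,.014]),('c3',[-.038,-.038,.014]),('c4',[.038,-.038,.014])):
    q=Rw.inv().apply(X0+RL.apply(l)-c['xyz']); print(nm,(K@(q/q[2]))[:2])
for t in('fan_tilt','fan_switch'):
  for r in spotter.spot_in(c,t)[:2]: print(t,r)
  for r in spotter.trace(c,t)[:1]:
    ys,xs=np.nonzero(r['pixels']); print('tr',r['confidence'],xs.mean(),ys.mean(),xs.min(),xs.max(),ys.min(),ys.max())
E
```

```text
[ 0.55094847 -0.04217866  0.19870517] [164.99308056   0.16908562  70.96975393]
[[0.03, 0.1, -0.05], [0.1, -0.2, 1.5]]
pred [ 0.5518 -0.0422  0.1994] [ 1.6509e+02 -2.0000e-02  6.9470e+01]
pad [277.46673497 229.51924962]
c1 [324.47088967 242.5766921 ]
c2 [334.09161226 151.85889012]
c3 [223.28731983 148.99036333]
c4 [227.82497566 240.32800895]
fan_tilt {'point': [0.5725, -0.0538, 0.1316], 'confidence': 0.79}
tr 0.74 276.8531941031941 220.3771498771499 252 302 191 248
fan_switch {'point': [0.5685, -0.0487, 0.0653], 'confidence': 0.56}
fan_switch {'point': [0.5679, -0.0545, 0.1375], 'confidence': 0.28}
tr 0.71 276.79277643260696 192.9457223567393 224 332 144 248
```

View pics/w1.png

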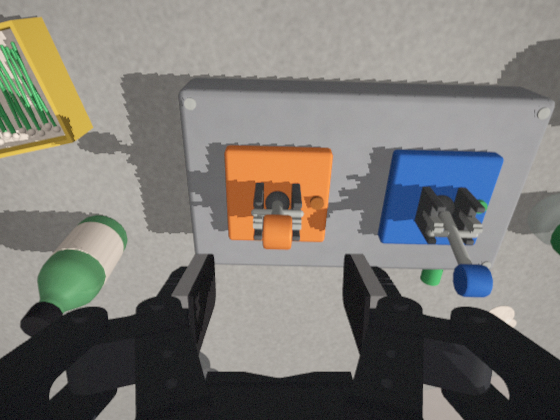

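```bash
python3 - <<'E'
import cv2,numpy as np
a=cv2.imread('pics/w1.png'); h=cv2.cvtColor(a,cv2.COLOR_BGR2HSV)
m=(h[...,0]>4)&(h[...,0]<16)&(h[...,1]>180)&(h[...,2]>60)
for y in range(140,256,6):
    xs=np.nonzero(m[y,200:350])[0]+200
    print(y,xs.min() if len(xs) else 0,xs.max() if len(xs) else 0,len(xs))
cv2.imwrite('pics/w1c.png',cv2.resize(a[130:270,200:360],(686,600)))
E
```

```text
140 0 0 0
146 229 250 20
152 269 330 35
158 226 226 1
164 226 226 1
170 226 227 2
176 227 227 1
182 227 289 45
188 227 290 54
194 227 290 34
200 228 322 32
206 228 319 33
212 228 326 36
218 229 325 46
224 229 324 29
230 229 321 5
236 263 265 2
242 0 0 0
248 274 287 4
254 0 0 0
```

View pics/w1c.png

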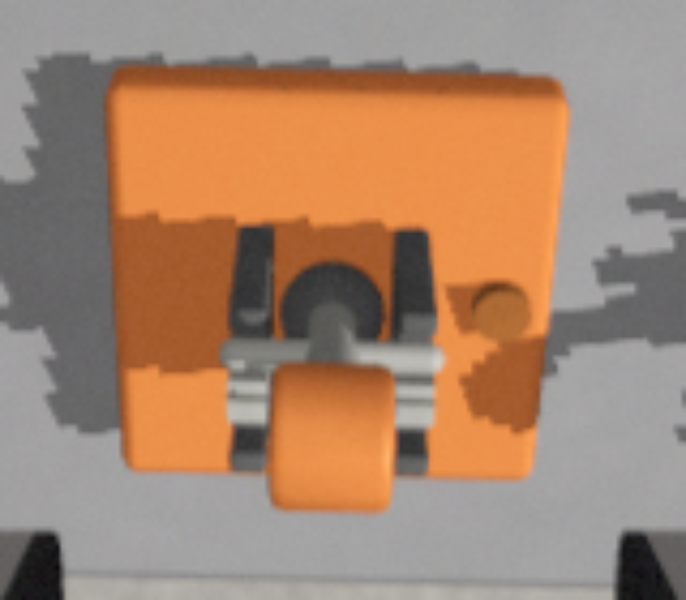

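play_rows --rows '[[0.4,[0.03,0.1,1.0],[0.1,-0.2,1.5]],[0.4,[0,0,2],[0,0,0]],[0.4,[0,0,2],[0,0,0]],[0.4,[0,0,1],[0,0,0]],[0.4,[0,0,0],[0,0,0]]]'

```text
time: 4.35
ee_pos: [0.5696, -0.0469, 0.1407]
tcp_rot: [164.9, -0.2, 68.6]
wrist_force: [0.2, 0.6, -1.2]
opening: 0.0513
```

```bash
python3 - <<'E'
from plan import *
p,Rc,o=cur(); print(p,o['tcp_rot'])
pt,Rt=tool(0,.064)
rows(p,Rc,pt,Rt,1)
c=camera('wrist'); save(c,'w2'); c=camera('side'); a=c['img'][100:240,230:390];cv2.imwrite('pics/s2.png',cv2.resize(a[...,::-1],(686,600)))
E
```

```text
[ 0.56959764 -0.04692722  0.14066877] [164.91727075  -0.24417547  68.61432678]
[[-0.18, -0.26, 1.85], [0.2, -0.0, -0.9]]
pred [ 0.5711 -0.0494  0.1221] [ 1.6512e+02 -1.0000e-02  6.9480e+01]
```

View pics/w2.png

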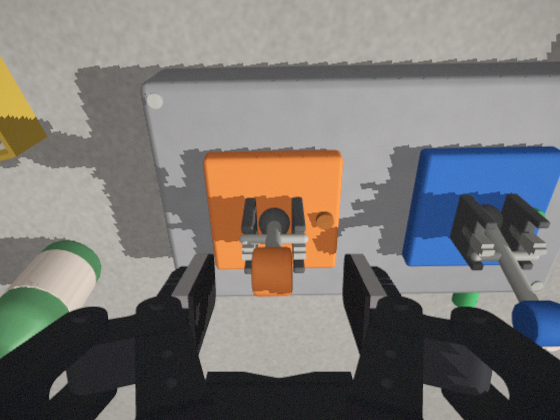

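View pics/s2.png

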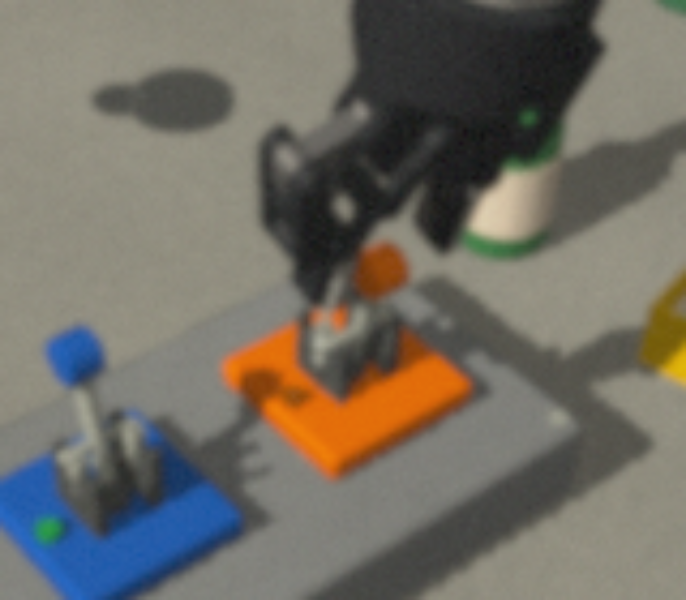

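play_rows --rows '[[0.4,[-0.18,-0.25,0.9],[0.2,0,-0.9]],[0.4,[0,0,0.9],[0,0,0]],[0.4,[0,0,0],[0,0,0]]]'

```text
time: 4.75
ee_pos: [0.5724, -0.0494, 0.1253]
tcp_rot: [164.8, -0.1, 69.6]
wrist_force: [-0.7, -0.2, 0.0]
opening: 0.0512
```

```bash
python3 - <<'E'
from plan import *
p,Rc,o=cur(); print(p,o['tcp_rot'])
pt,Rt=tool(0,.064)
rows(p,Rc,pt,Rt,1)
c=camera('wrist'); save(c,'w3')
E
```

```text
[ 0.57239919 -0.04940568  0.12532253] [ 1.64847252e+02 -8.27502196e-02  6.95727822e+01]
[[-0.04, -0.2, 0.28], [0.3, -0.1, 0.0]]
pred [ 0.5711 -0.0494  0.1221] [1.6515e+02 1.0000e-02 6.9550e+01]
```

View pics/w3.png

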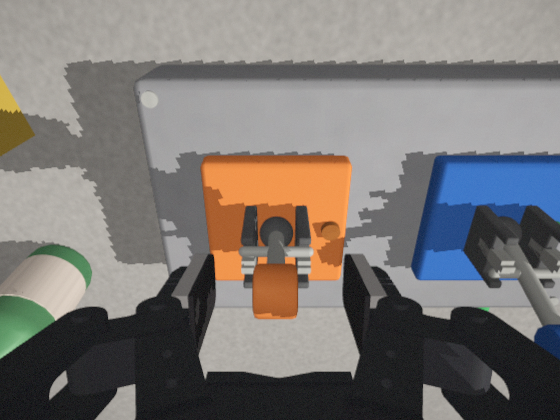

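play_rows --rows '[[0.4,[-0.1,-0.2,0.35],[0.2,0,0]],[0.4,[0,0,0],[0,0,0]],[0.85,[0,0,0],[0,0,0]],[0.95,[0,0,0],[0,0,0]],[0.95,[0,0,0],[0,0,0]],[0.95,[0,0,0],[0,0,0]]]' --newtons 30

```text
time: 5.4
ee_pos: [0.5712, -0.0504, 0.1228]
tcp_rot: [165.0, -0.1, 69.5]
wrist_force: [0.1, 0.0, -1.9]
opening: 0.0158
```

```bash
python3 - <<'E'
from plan import *
p,Rc,o=cur(); print(p,o['tcp_rot'],o['wrist_force'],o['opening'])
pt,Rt=tool(0,.064)
rows(p,Rc,pt,Rt,1)
c=camera('wrist'); save(c,'w4')
E
```

```text
[ 0.57122754 -0.05035549  0.12280183] [ 1.64963662e+02 -7.84826844e-02  6.95344437e+01] [ 0.05185688  0.03080245 -1.87873379] 0.015774490430135745
[[0.09, -0.06, 0.05], [0.1, -0.1, 0.0]]
pred [ 0.5711 -0.0494  0.1222] [1.6506e+02 2.0000e-02 6.9510e+01]
```

View pics/w4.png

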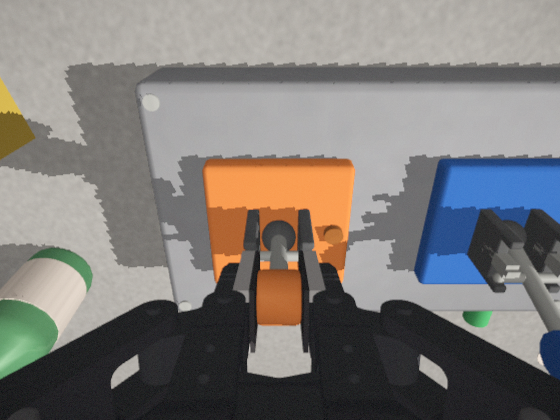

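play_rows --rows '[[0.95,[0,0,-0.5],[0,0,0]],[0.95,[0,0,-0.5],[0,0,0]],[0.95,[0,0,-0.4],[0,0,0]],[0.95,[0,0,0],[0,0,0]]]' --newtons 40

```text
time: 5.85
ee_pos: [0.5677, -0.049, 0.1367]
tcp_rot: [165.0, -0.1, 69.5]
wrist_force: [2.2, -0.8, -4.5]
opening: 0.0155
```

```bash
python3 - <<'E'
from plan import *
p,Rc,o=cur(); print(p,o['tcp_rot'],o['wrist_force'],o['opening'])
pt,Rt=tool(0,.064+.014)
rows(p,Rc,pt,Rt,1)
c=camera('wrist'); save(c,'w5')
E
```

```text
[ 0.56765595 -0.04899337  0.13667962] [ 1.64990282e+02 -7.40020772e-02  6.95308839e+01] [ 2.17201794 -0.79512993 -4.51594466] 0.015454421157894152
[[0.09, -0.05, 0.09], [0.1, -0.1, 0.0]]
pred [ 0.5677 -0.0481  0.1357] [1.6509e+02 2.0000e-02 6.9510e+01]
```

View pics/w5.png

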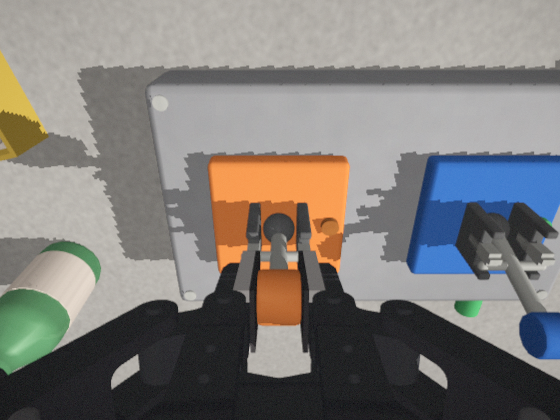

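```bash
sed -i "s/^RL=.*/&\nX0=X0+RL.apply([0,-.0008,0])/" plan.py; python3 - <<'E'
from plan import *
p,Rc,o=cur()
for t in (.13,.26,.39,.52):
    pt,Rt=tool(t,.0785); print(t); rows(p,Rc,pt,Rt,2); p,Rc=pt,Rt
E
```

```text
0.13
[[0.0, 0.44, 0.04], [3.8, -0.0, 0.0]]
[[0.0, 0.44, 0.01], [3.8, -0.1, 0.0]]
pred [ 0.5758 -0.052   0.1379] [1.726e+02 2.000e-02 6.952e+01]
0.26
[[0.0, 0.46, 0.03], [3.7, 0.0, 0.0]]
[[0.0, 0.45, 0.0], [3.7, 0.0, 0.0]]
pred [ 0.5843 -0.0551  0.1385] [179.95   0.    69.5 ]
0.39
[[0.0, 0.46, 0.03], [3.7, 0.0, 0.0]]
[[0.0, 0.45, 0.0], [3.7, -0.0, 0.0]]
pred [ 0.5928 -0.0583  0.1379] [-172.6    0.    69.5]
0.52
[[-0.0, 0.46, 0.03], [3.7, 0.0, 0.0]]
[[-0.0, 0.45, 0.0], [3.7, 0.0, 0.0]]
pred [ 0.6013 -0.0615  0.1361] [-165.15    0.     69.5 ]
```

play_rows --rows '[[0.95,[0,0.45,0.02],[3.7,0,0]],[0.95,[0,0.45,0.02],[3.7,0,0]],[0.95,[0,0.45,0.02],[3.7,0,0]],[0.95,[0,0,0],[0,0,0]]]'

```text
time: 6.3
ee_pos: [0.5804, -0.0539, 0.138]
tcp_rot: [176.4, -0.1, 69.5]
wrist_force: [1.2, 0.6, -6.1]
opening: 0.015
```

```bash
python3 - <<'E'
from plan import *
p,Rc,o=cur(); print(p,o['tcp_rot'],o['wrist_force'],o['opening'])
rel=RL.inv().apply(p-X0)-[0,0,.018]; print('bat tilt from TCP',np.arctan2(rel[0],rel[2])+.26,np.hypot(rel[0],rel[2])+.008-.064)
pt,Rt=tool(.52,.0785)
rows(p,Rc,pt,Rt,5)
E
```

```text
[ 0.58035222 -0.05389733  0.13795073] [ 1.76423274e+02 -5.10031889e-02  6.95417361e+01] [ 1.15089527  0.63663752 -6.08236044] 0.0149862726751636
bat tilt from TCP 0.2006733638688873 0.01407400760226507
[[0.0, 0.44, 0.06], [3.7, -0.0, 0.0]]
[[0.0, 0.45, 0.04], [3.7, -0.0, 0.0]]
[[0.01, 0.45, 0.01], [3.7, -0.0, 0.0]]
[[0.0, 0.44, -0.02], [3.7, -0.0, 0.0]]
[[0.01, 0.45, -0.06], [3.7, -0.0, 0.1]]
pred [ 0.6013 -0.0615  0.1362] [-1.6508e+02 -3.0000e-02  6.9440e+01]
```

play_rows --rows '[[0.95,[0,0.45,0.02],[3.7,0,0]],[0.95,[0,0.45,0.02],[3.7,0,0]],[0.95,[0,0.45,0.02],[3.7,0,0]],[0.95,[0,0,0],[0,0,0]]]'

```text
time: 6.7
ee_pos: [0.593, -0.0586, 0.1353]
tcp_rot: [-172.2, -0.0, 69.6]
wrist_force: [-0.7, 0.2, -4.6]
opening: 0.0153
```

```bash
python3 - <<'E'
from plan import *
p,Rc,o=cur(); print(p,o['tcp_rot'],o['wrist_force'],o['opening'])
rel=RL.inv().apply(p-X0)-[0,0,.018]; print('bat tilt from TCP',np.arctan2(rel[0],rel[2])+.26,np.hypot(rel[0],rel[2])+.008-.064)
pt,Rt=tool(.52,.0785)
rows(p,Rc,pt,Rt,2)
c=camera('scene'); a=c['img'][90:230,160:320];cv2.imwrite('pics/s6.png',cv2.resize(a[...,::-1],(686,600)))
E
```

```text
[ 0.59304845 -0.05859434  0.13531214] [-1.72196520e+02 -3.08616802e-03  6.95619149e+01] [-0.72889787  0.22405979 -4.62651438] 0.015317969647534624
bat tilt from TCP 0.3984928521545208 0.011962870117280117
[[0.01, 0.43, -0.1], [3.5, 0.0, 0.0]]
[[0.01, 0.42, -0.13], [3.6, 0.0, 0.1]]
pred [ 0.6013 -0.0615  0.1362] [-1.651e+02  2.000e-02  6.946e+01]
```

View pics/s6.png

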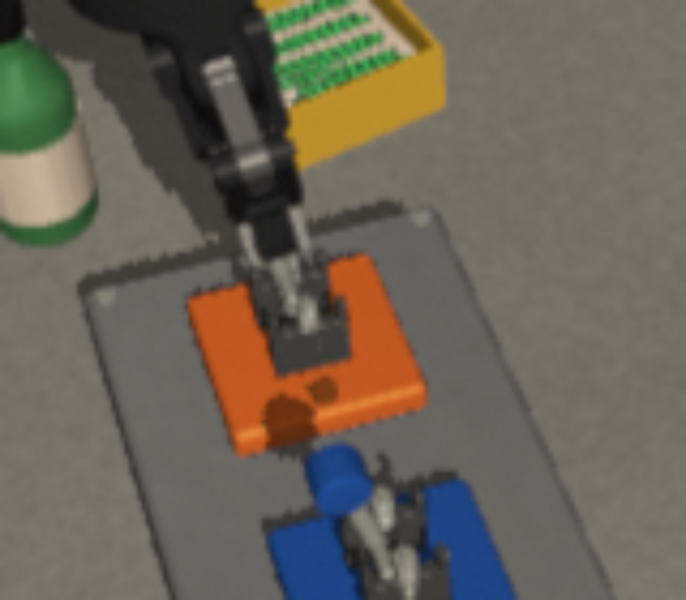

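```bash
python3 - <<'E'
import numpy as np
from fit import K,R
def ray(c,u,v,z):
    f,cx,cy,t,e=K[c]; d=R.from_euler('xyz',e,degrees=True).apply([(u-cx)/f,(v-cy)/f,1]); t=np.array(t); return t+d*(z-t[2])/d[2]
print('base',ray('s',169,143,0)); 
for z in(.08,.1,.12,.15): print(z,ray('s',158,90,z))
E
```

```text
[ 5.846e-01 -5.440e-02 -3.578e-01  3.000e-04 -1.000e-03  1.800e-03
 -3.000e-04  1.000e-03  2.000e-04] -20.498166522081203
[[-0.9  0.1]
 [-0.4 -1. ]
 [ 0.5 -1. ]
 [-0.9  0. ]
 [-0.9 -0.5]
 [ 0.3 -0.5]
 [ 1.1  0.6]
 [-1.1 -1.5]
 [ 1.4 -0.2]
 [-0.4 -0.2]
 [-1.7 -1.3]
 [ 2.1 -0. ]
 [-1.2  0.1]
 [ 0.5  0.6]
 [ 0.6  1.9]
 [ 0.3  0.9]
 [ 0.3  1.3]]
0 0 [ 0.56922773 -0.04864118  0.12984896]
0 0.014 [ 0.56585649 -0.04738085  0.14337842]
0.52 0.014 [ 0.60342177 -0.06142456  0.14337842]
0.52 0 [ 0.60005052 -0.06016423  0.12984896]
lamp pad [0.64207181 0.05223778 0.12984896]
base [ 0.60578569 -0.23274074  0.        ]
0.08 [ 0.57918773 -0.28537809  0.08      ]
0.1 [ 0.58888369 -0.26123465  0.1       ]
0.12 [ 0.59857965 -0.23709121  0.12      ]
0.15 [ 0.61312358 -0.20087604  0.15      ]
```

play_rows --rows '[[0.95,[0,0.42,-0.1],[3.5,0,0]],[0.95,[0,0.4,-0.1],[3.5,0,0]],[0.95,[0,0,0],[0,0,0]]]'

```text
time: 7.05
ee_pos: [0.6004, -0.0613, 0.1374]
tcp_rot: [-165.6, 0.0, 69.6]
wrist_force: [1.9, -0.7, -6.9]
opening: 0.0154
```

```bash
python3 - <<'E'
from plan import *
p,Rc,o=cur(); print(p,o['tcp_rot'],o['wrist_force'],o['torque'],o['opening'])
rel=RL.inv().apply(p-X0)-[0,0,.018]; print('bat tilt from TCP',np.arctan2(rel[0],rel[2])+.26,np.hypot(rel[0],rel[2])+.008-.064)
pt,Rt=tool(.52,.0785)
rows(p,Rc,pt,Rt,1)
E
```

```text
[ 0.60037815 -0.06127943  0.13735026] [-1.65621985e+02  4.19035031e-02  6.96255269e+01] [ 1.88740667 -0.67487945 -6.94385957] [-0.42744992 -0.84302173 -0.01218678] 0.0153628336185017
bat tilt from TCP 0.5029503253946299 0.015448530344603473
[[0.01, 0.12, 0.09], [0.5, 0.1, 0.1]]
pred [ 0.6013 -0.0615  0.1362] [-1.6512e+02 -3.0000e-02  6.9500e+01]
```

play_rows --rows '[[0.95,[0,0.17,0.05],[0.7,0,0]],[0.95,[0,0,0],[0,0,0]]]'

```text
time: 7.25
ee_pos: [0.6012, -0.0615, 0.1373]
tcp_rot: [-165.1, 0.1, 69.7]
wrist_force: [0.8, -0.7, -6.3]
opening: 0.0153
```

```bash
python3 - <<'E'
from plan import *
p,Rc,o=cur(); print(p,o['tcp_rot'],o['wrist_force'],o['torque'],o['opening'])
rel=RL.inv().apply(p-X0)-[0,0,.018]; print('bat tilt from TCP',np.arctan2(rel[0],rel[2])+.26,np.hypot(rel[0],rel[2])+.008-.064)
print(Rc.inv().apply(o['wrist_force']))
pt,Rt=tool(.52,.064)
rows(p,Rc,pt,Rt,1)
E
```

```text
[ 0.60117512 -0.06150738  0.13727876] [-1.65091661e+02  6.04421316e-02  6.96537249e+01] [ 0.80633826 -0.72887533 -6.27779688] [-0.44239227 -0.64718319  0.01698621] 0.015283323911963605
bat tilt from TCP 0.5143954907159527 0.01558260334720915
[-0.3964187   2.59069367  5.80717942]
[[0.01, 0.04, 1.56], [-0.0, 0.1, 0.1]]
pred [ 0.5978 -0.0602  0.1221] [-1.6509e+02 -1.0000e-02  6.9530e+01]
```

play_rows --rows '[[0.95,[0,0.15,0],[0.4,0,0]],[0.95,[0,0.03,0.4],[0,0,0]],[0.95,[0,0,0.4],[0,0,0]],[0.95,[0,0,0.3],[0,0,0]],[0.95,[0,0,0],[0,0,0]]]'

```text
time: 7.75
ee_pos: [0.599, -0.0607, 0.1276]
tcp_rot: [-164.9, 0.1, 69.7]
wrist_force: [1.0, -1.6, -3.3]
opening: 0.0151
```

```bash
python3 - <<'E'
from plan import *
p,Rc,o=cur(); print(p,o['tcp_rot'],o['wrist_force'],o['torque'],o['opening'])
rel=RL.inv().apply(p-X0)-[0,0,.018]; print('bat tilt from TCP',np.arctan2(rel[0],rel[2])+.26,np.hypot(rel[0],rel[2])+.008-.064)
print(Rc.inv().apply(o['wrist_force']))
pt,Rt=tool(.52,.064)
rows(p,Rc,pt,Rt,1)
E
```

```text
[ 0.5990339  -0.06072851  0.127552  ] [-1.64936375e+02  5.31655470e-02  6.96850046e+01] [ 1.00974392 -1.6071784  -3.31478723] [-0.41186724 -0.62664993 -0.01708883] 0.015103821402174387
bat tilt from TCP 0.5183370213461042 0.0055959918055825675
[-1.15356851  2.31496926  2.81080355]
[[0.01, 0.01, 0.56], [-0.2, 0.1, 0.2]]
pred [ 0.5978 -0.0602  0.1221] [-1.6514e+02  1.0000e-02  6.9470e+01]
```

play_rows --rows '[[0.95,[0,0,0.25],[0,0,0]],[0.95,[0,0,0.15],[0,0,0]],[0.95,[0,0,0],[0,0,0]]]'

```text
time: 8.05
ee_pos: [0.5981, -0.0604, 0.1237]
tcp_rot: [-165.0, 0.0, 69.7]
wrist_force: [-0.1, -0.9, -3.7]
opening: 0.0154
```

```bash
python3 - <<'E'
from plan import *
p,Rc,o=cur(); print(p,o['tcp_rot'],o['wrist_force'],o['torque'],o['opening'])
rel=RL.inv().apply(p-X0)-[0,0,.018]; print('bat tilt from TCP',np.arctan2(rel[0],rel[2])+.26,np.hypot(rel[0],rel[2])+.008-.064)
print(Rc.inv().apply(o['wrist_force']))
c=camera('wrist'); save(c,'w7')
E
```

```text
[ 0.59807264 -0.06038888  0.12366602] [-1.64982730e+02  4.49034811e-02  6.96816013e+01] [-0.07348093 -0.88014392 -3.70509772] [-0.36902805 -0.44003186 -0.04452944] 0.015439218196165097
bat tilt from TCP 0.5184632258811166 0.0015785502206069751
[-0.84799043  1.18882648  3.51786948]
```

View pics/w7.png

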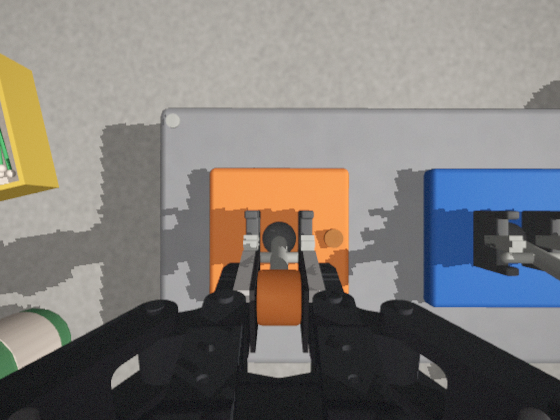

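play_rows --rows '[[0.8,[0,0,0],[0,0,0]],[0.4,[0,0,0],[0,0,0]],[0.4,[0,0,0],[0,0,0]],[0.4,[0,0,0],[0,0,0]],[0.4,[0,0,-1],[0,0,0]],[0.4,[0,0,-2],[0,0,0]],[0.4,[0,0,-3],[0,0,0]],[0.4,[0,0,-3],[0,0,0]],[0.4,[0,0,-3],[0,0,0]],[0.4,[0,0,0],[0,0,0]]]'

```text
time: 9.1
ee_pos: [0.6277, -0.071, 0.2493]
tcp_rot: [-165.2, -0.1, 69.7]
wrist_force: [0.2, 0.1, 0.7]
opening: 0.0514
```

```bash
python3 - <<'E'
from plan import *
p,Rc,o=cur(); print(p,o['tcp_rot'],o['wrist_force'],o['opening'])
c=camera('wrist'); save(c,'w8'); Rw=R.from_euler('xyz',c['orientation'],degrees=True);K=c['intrinsics']
for t,pu in((.52,0),(.52,.006),(.45,.008),(.26,.008)):
    q=Rw.inv().apply(X0+RL.apply([(.064+pu)*np.sin(t-.26),0,.018+(.064+pu)*np.cos(t-.26)])-c['xyz']); print(t,pu,(K@(q/q[2]))[:2])
for n in('scene','side'):
    c=camera(n); a=c['img'];save(c,n+'8')
    a=a[110:250,160:320] if n=='scene' else a[130:270,210:370]
    cv2.imwrite('pics/%s8c.png'%n,cv2.resize(a[...,::-1],(686,600)))
    for t in('fan_tilt','lamp_tilt'): print(n,t,spotter.spot_in(c,t)[:1])
from fit import proj
for t in(.52,):
  for pu in (0,.008):
    P=X0+RL.apply([(.064+pu)*np.sin(t-.26),0,.018+(.064+pu)*np.cos(t-.26)])
    print(pu,(proj('s',P)-[160,110])*4.287,(proj('d',P)-[210,130])*4.287)
E
```

```text
[ 0.6276873  -0.07095832  0.24930086] [-1.65166225e+02 -7.87488568e-02  6.97076520e+01] [0.19966994 0.08951411 0.7296937 ] 0.051407937100276045
0.52 0 [277.12444497 207.28001736]
0.52 0.006 [277.09269103 209.56169482]
0.45 0.008 [277.10946122 203.04321399]
0.26 0.008 [277.19387723 182.65760344]
scene fan_tilt [{'point': [0.6005, -0.053, 0.1323], 'confidence': 0.68}]
scene lamp_tilt [{'point': [0.6431, 0.0581, 0.1337], 'confidence': 0.68}]
side fan_tilt [{'point': [0.591, -0.0594, 0.1181], 'confidence': 0.51}]
side lamp_tilt [{'point': [0.638, 0.0547, 0.1149], 'confidence': 0.73}]
[ 5.846e-01 -5.440e-02 -3.578e-01  3.000e-04 -1.000e-03  1.800e-03
 -3.000e-04  1.000e-03  2.000e-04] -20.498166522081203
[[-0.9  0.1]
 [-0.4 -1. ]
 [ 0.5 -1. ]
 [-0.9  0. ]
 [-0.9 -0.5]
 [ 0.3 -0.5]
 [ 1.1  0.6]
 [-1.1 -1.5]
 [ 1.4 -0.2]
 [-0.4 -0.2]
 [-1.7 -1.3]
 [ 2.1 -0. ]
 [-1.2  0.1]
 [ 0.5  0.6]
 [ 0.6  1.9]
 [ 0.3  0.9]
 [ 0.3  1.3]]
0 0 [ 0.56922773 -0.04864118  0.12984896]
0 0.014 [ 0.56585649 -0.04738085  0.14337842]
0.52 0.014 [ 0.60342177 -0.06142456  0.14337842]
0.52 0 [ 0.60005052 -0.06016423  0.12984896]
lamp pad [0.64207181 0.05223778 0.12984896]
0 [240.7804778  139.16116763] [415.66528475 104.77131507]
0.008 [232.71774253 124.94649996] [413.04964782  86.98588706]
```

View pics/w8.png

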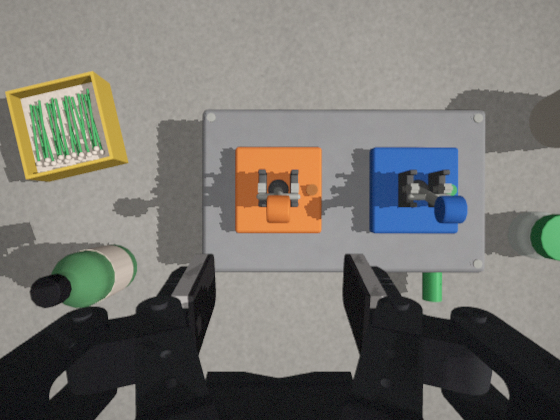

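View pics/scene8c.png

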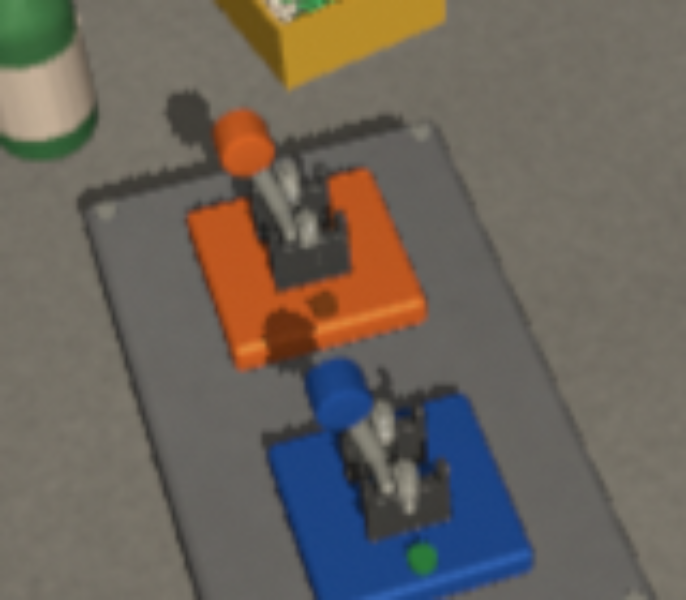

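View pics/side8c.png

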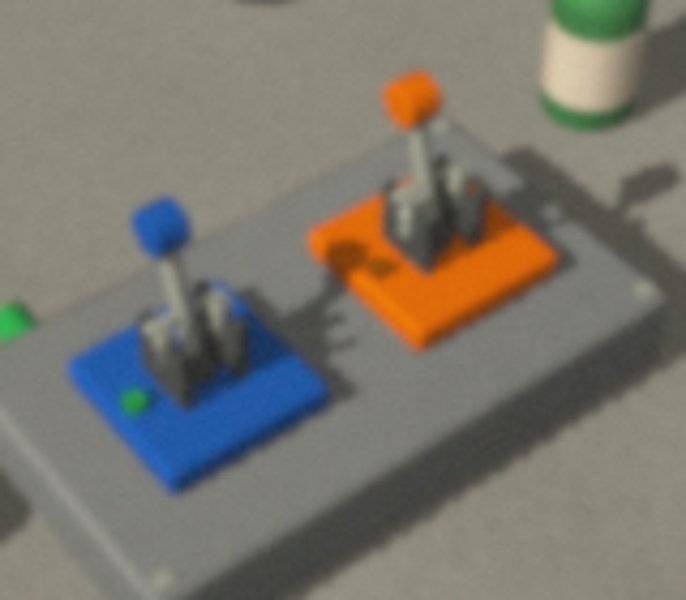

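```bash
python3 -c "
from h import *
print(job_done()); print(get_obs()['time'])"
```

```text
the job is handed in; nothing more can be done
None
the job is handed in; nothing more can be done
```

The extractor fan toggle is switched on and locked, and I handed the job in at about 9.3 s of the 32 s allowed. I pinched the orange paddle, pulled it out about 14 mm along its bat, and swung it over to the side away from the robot. I eased it back in with the spring, let go and backed off.

**Fan toggle:** with the gripper away, the orange paddle sits within about 1 px of where the seated, fully-on position should appear in both outside cameras. In the side view it is clearly not where an 8 mm unseated pull would put it. It stands at the same angle as the blue toggle.

**Lamp toggle:** the blue paddle's pixel position did not change between the first and last pictures.

**Forces:** wrist force stayed at about 7 N or less in every reading, and read under 1 N after release, so the robot is touching nothing.

**Disagreements:** the spotter's point for the orange paddle in the side view was about 1 cm off (9 mm toward the robot, 12 mm low). It includes the stem, so I relied on the pixel comparison. During the swing the pull dipped to about 12 mm, still above the roughly 8 mm needed to clear the lock.

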